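# Set the pipe clamp to its gauge mark

## Task

On the blue pipe clamp, roll the knurled steel wheel under a fingertip, pressing it only lightly, towards the jaws until the moving jaw has closed up to the gauge mark: its steel face level with the thin upright fin of the gauge. Move the jaw by the wheel alone, never by pushing the jaw itself, pick nothing up and leave the fittings and tools around the clamp where they are. Take the finger away when the jaw is set.

Things in the scene. Friction and masses are not known exactly. Their poses are not given: they have to be found in the camera images.
- clamp: blue cast pipe clamp fixed to the table, base 360 x 90 mm, origin under its centre; x runs along it from the wheel's end to the fixed jaw, z up. Wheel housing: x -145 to -55 mm, y +-34 mm, top 64 mm above the table. Fixed jaw: face at x +125 mm, top 71 mm up. The moving jaw slides between them along x
- wheel: knurled steel adjuster wheel, radius 30 mm, 24 mm wide, upright in the housing's slot, axis level along the clamp's y; origin at its centre, 55 mm above the table. It turns: take directions from clamp. Rolling its top towards the clamp's +x moves the jaw to +x, 15 mm per radian (1 mm for 2 mm of rim); the other way opens it. Several strokes are needed; it stays where it is left
- wheel_top (a point): highest point of the wheel at rest, 85 mm above the table (21 mm above the housing), at clamp x -100, y 0; axes as the clamp's. Does not turn or sink with the wheel. The wheel is sprung on its hub: pressed from above it sinks about 2 mm per 3 N, at most about 8 mm. About 1.5 N along the rim turns it
- jaw: moving jaw of the clamp, blue block 32 x 72 mm, top 72 mm above the table, with a steel plate 84 mm wide on its front (+x) side; it slides along the clamp's x and stays where the wheel leaves it. Origin 19 mm behind (-x of) the plate's front face, at table height. Not to be pushed
- jaw_face (a point): point on the moving jaw: front (+x) face of its steel plate, at the plate's top corner on the gauge's side; axes as the clamp's
- gauge: steel gauge fixed on the clamp's -y edge: saddle block 22 x 16 x 26 mm with a thin upright fin (2.5 mm thick, 71 mm tall) beside the jaw's path; axes as the clamp's, origin at table height below the mark
- gauge_mark (a point): the gauge mark: top of the fin, middle of its thickness, on the side towards the jaw; axes as the clamp's. The jaw is set when jaw_face is at the same clamp x as this point; it starts 22 to 65 mm short of it (towards -x)
- tee: brass tee fitting lying on the table, 56 x 30 mm, 34 mm tall; origin under its centre. A bystander: leave it alone.
- coupling: upright copper coupling (short tube), 32 mm across, 45 mm tall; origin under its centre. A bystander: leave it alone.
- flux: small round jar with a lid, 52 mm across, 45 mm tall; origin under its centre. A bystander: leave it alone.
- driver: screwdriver lying on the table, handle to its own -x; origin under its middle. A bystander: leave it alone.
- soap: clear bottle with black cap, 64 mm across, 190 mm tall; origin under its centre. A bystander: leave it alone.
- cutter: pipe cutter lying flat, 140 x 70 mm, 24 mm tall; origin under the middle of its frame. A bystander: leave it alone.
- tape: ring of white tape lying flat, 90 mm across, 25 mm tall; origin under its centre. A bystander: leave it alone.

How it is judged:
By the outcome, as a careful person would: the job done as asked, in the order asked, and still so for the second after the job is handed in, with the robot touching nothing.
It also fails if it takes over 48 s, if anything falls off the work surface, if the arm or the gripper's body presses on something with over 40 N, if the wrist force passes 120 N, or if a joint passes its speed limit or range.

## Robot

A 6-joint arm with a two-finger parallel gripper is mounted at the origin on the work surface. World frame = base frame: x ahead of the robot, y to its left, z up, the work surface at z = 0. Lengths are in m, angles in rad, forces in N, time in s.
With the tool pointing down it reaches from about 0.3 to 1 m from the base axis. Payload 5.1 kg.
Tool frame: the origin (TCP) lies at the very end of the fingers, on their centre line; the grasp point (between the pads) lies 19 mm behind it; z points along the fingers, y is the direction in which the jaws open and shut (so a half turn about z gives the same grasp; the last joint's range is limited). The gripper opens to 95 mm and grips with 3 to 60 N. Pads are 20 mm wide; open, the fingers measure 119 mm over their backs; the gripper's body (75 mm by 180 mm) begins 59 mm behind the grasp point.
Start: joints at [1.11, 0.124, 1.65, -0, 1.367, -0.083], TCP at [0.24, 0.604, 0.215] pointing down, gripper open.
Joint ranges: [-2.61, 2.61], [-1.02, 2.33], [0.03, 2.71], [-1.35, 4.49], [0.32, 2.68], [-2.91, 2.91]. Speed limits (rad/s): [2.57, 2.57, 3.14, 3.14, 3.14, 3.14].

## Interface

Orientations are given as a rotation vector (axis times angle).
In Python, from plant import monitor, eyes, finish_job gives the robot as it stands.
- The arm moves only by the tool move_arm, never from a script. Its argument "increments" is a list of rows, each a list of 3 entries, a list of its own where there are three numbers: the turn, a rotation vector about the tool's x, y, z in rad, then the shift along the tool's x, y, z in cm, then the closure in counts, from 0 (fully open) to 255 (shut). In form: [[[rx, ry, rz], [dx, dy, dz], fingers], ...]. A call has 1 to 10 rows; each row shifts and turns the commanded pose from where the row before left it, along the tool's axes as they then stand; what a row does not reach is not made up. A row lasts 1/10 s, in which the tool goes at most 50 mm and 8.59 degrees, less where a joint would pass 70% of its speed; a pose out of reach is approached as far as the arm can. A call with a gripper value outside its range is refused whole. The fingers move at their own pace and stop on an object; the grip force is fixed at half the most. Time passes only in rows, so rows that do not move let the fingers close. It gives the time, the measured TCP pose, the force and the opening at its end, in the units of the state.
- monitor.get_state(): the state, without advancing time (a new reading comes with each control period).
- eyes.capture(name): name is "scene" or "top"; returns the picture (400x640x3 uint8, red, green, blue); there is no depth.
- eyes.camera_model(name): a dict with "camera_matrix" (3x3 intrinsics, pixels), "D" ([k1, k2, p1, p2, k3] as OpenCV has them; the pictures are not rectified), "view" (4x4, takes a point from world to camera coordinates). Camera axes: x right, y down, z forward; pixel columns grow to the right and rows downward; lengths in m; the calibration is good to about 2 mm. A picture is of the moment at which its call begins. camera_model takes no time and is no camera call.
- finish_job(): hands the job in, once; it reports no verdict.
The state is a dict: "clock": time; "joints": joint angles; "qvel": joint speeds; "effort": joint torques, N m; "eef_pos": TCP position; "orientation": TCP orientation; "force": force on the tool from outside, world axes, zero at the start; "torque": the same for the moment, N m; "grip_width": finger opening in m.
Only numpy, scipy, OpenCV 4.12 (cv2) and the standard library are available. Lean on these libraries where they do the work, as an engineer would, in place of code of your own. Each camera call takes 0.05 s, during which the arm holds its last target. There are 200 camera calls.

## Working session

There is one attempt and no reset: what is moved stays moved. The work goes in short steps, Python scripts to look and compute and a tool call to move; the robot and the scene stay as the last step left them, time stands still between calls to the robot, and variables do not carry over. Pictures are saved under pics/ and viewed, about 8 in all and at most 12, crops included, and the job is handed in when it is done.

Besides the shell and the picture viewer there is one more tool, called after "Emit:" as name([rows], argument=value, ...), one row to a line, values as JSON. move_arm: Moves the arm, as the interface text tells. Its arguments: {"type":"object","properties":{"increments":{"type":"array"}},"required":["increments"]}

```bash
mkdir -p pics; ls
python3 - <<'E'
from plant import monitor, eyes
import cv2,numpy as np
s=monitor.get_state();print(s)
for n in("scene","top"):
    cv2.imwrite(f"pics/{n}0.png",eyes.capture(n)[:,:,::-1]);print(n,eyes.camera_model(n))
E
```

```text
pics
{'clock': 0.0, 'joints': array([ 1.11037254e+00,  1.24522367e-01,  1.65167970e+00, -6.95952349e-06,
        1.36753843e+00, -8.25901732e-02]), 'qvel': array([-0.00037968,  0.00138297,  0.00081399, -0.0007122 ,  0.00208694,
       -0.00065073]), 'effort': array([ 1.66296435e-03, -4.17577422e+01, -3.59943831e+01,  7.75990030e-02,
        4.89977596e-02, -1.62003921e-04]), 'eef_pos': array([0.23951883, 0.60355075, 0.21337254]), 'orientation': array([-0.58986622, -3.0851376 ,  0.00325252]), 'force': array([-0.30873852,  0.22538808, -0.04284194]), 'torque': array([ 0.02063636, -0.0412425 ,  0.02186517]), 'grip_width': 0.09496185258754936}
scene {'camera_matrix': array([[377.28964632,   0.        , 317.69068448],
       [  0.        , 377.28964632, 194.83098559],
       [  0.        ,   0.        ,   1.        ]]), 'D': array([0.02041485, 0.        , 0.        , 0.        , 0.        ]), 'view': array([[ 0.1420599 ,  0.98982992, -0.0074641 , -0.07910152],
       [ 0.65644436, -0.0998511 , -0.74773696, -0.27333691],
       [-0.74087771,  0.10132367, -0.66395311,  1.49012069],
       [ 0.        ,  0.        ,  0.        ,  1.        ]])}
top {'camera_matrix': array([[399.38781464,   0.        , 316.68095817],
       [  0.        , 399.38781464, 198.92952546],
       [  0.        ,   0.        ,   1.        ]]), 'D': array([-0.06590435,  0.        ,  0.        ,  0.        ,  0.        ]), 'view': array([[-6.71039067e-03, -9.99938461e-01, -8.83434435e-03,
         8.85460930e-04],
       [-9.91214998e-01,  7.81831216e-03, -1.32029170e-01,
         5.41731985e-01],
       [ 1.32090115e-01,  7.87076731e-03, -9.91206463e-01,
         1.05124130e+00],
       [ 0.00000000e+00,  0.00000000e+00,  0.00000000e+00,
         1.00000000e+00]])}
```

View pics/scene0.png

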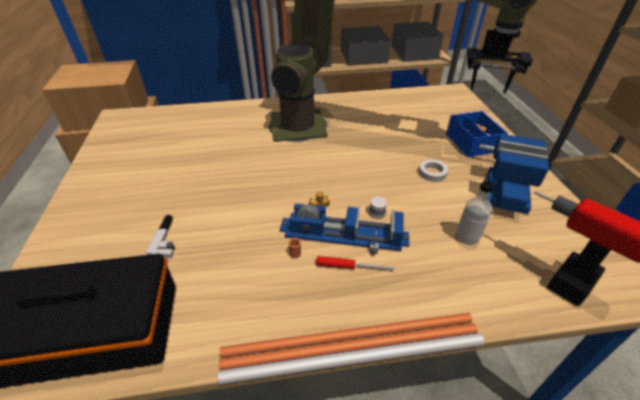

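View pics/top0.png

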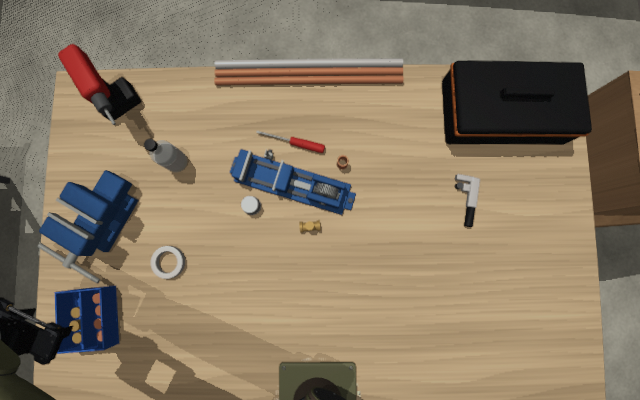

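The clamp spans about (235-352, 150-212) in top, with the wheel near (325,188), the jaw near (283,180) and the gauge near (270,155). In scene, the wheel is near (308,212), the jaw near (352,220) and the gauge near (374,247). Next I'll zoom in on the clamp in both views.

Run:
```python
import cv2,numpy as np
a=cv2.imread("pics/top0.png")[140:220,225:365];b=cv2.imread("pics/scene0.png")[190:260,275:415]
r=lambda i:cv2.resize(i,None,fx=5,fy=5,interpolation=cv2.INTER_CUBIC)
cv2.imwrite("pics/c0.png",r(a)[:, :]);cv2.imwrite("pics/c1.png",r(b))
```

```text
(no output)
```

View pics/c0.png

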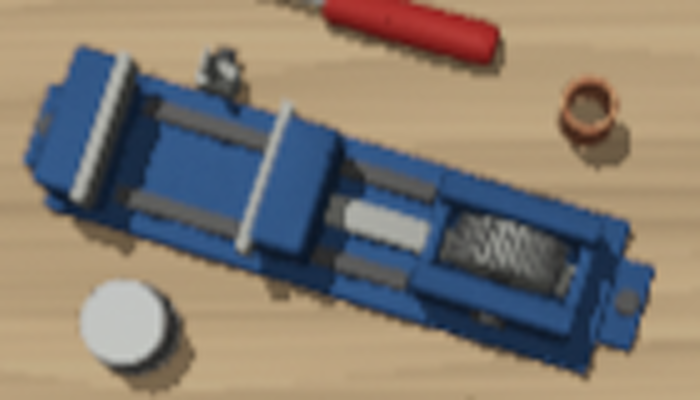

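View pics/c1.png

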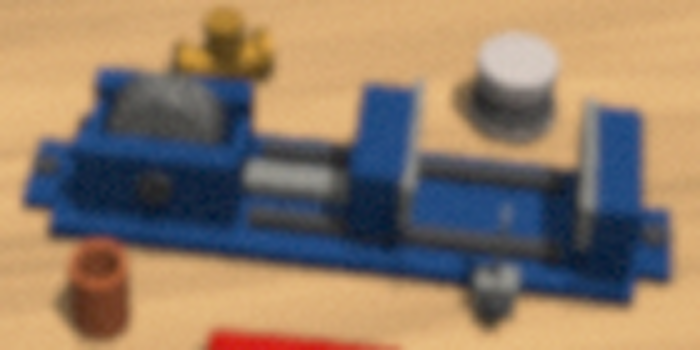

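Top crop: the jaw's plate front edge runs (284,103)→(238,247), the fixed jaw's plate is around (128,57)→(80,203), the gauge is at (220,75), and the wheel is centred near (507,248). Scene crop: the gauge saddle is at (495,290) with a faint fin line at x≈505, y 200-230. Now the pose fit.

```bash
cat > h.py <<'E'
from plant import monitor, eyes
import cv2,numpy as np
def px(c,o): return (np.array(c,float)+.5)/5-.5+np.array(o)
def ray(n,p):
    m=eyes.camera_model(n);V=m["view"];R=V[:3,:3]
    u=cv2.undistortPoints(np.array([[p]],float),m["camera_matrix"],m["D"])[0,0]
    return -R.T@V[:3,3], R.T@np.array([u[0],u[1],1])
def onz(n,p,z):
    c,d=ray(n,p);return c+d*(z-c[2])/d[2]
def proj(n,P):
    m=eyes.camera_model(n);V=m["view"]
    return cv2.projectPoints(np.atleast_2d(P).astype(float),cv2.Rodrigues(V[:3,:3])[0],V[:3,3],m["camera_matrix"],m["D"])[0][:,0]
def clamp2w(o,yaw,P):
    c,s=np.cos(yaw),np.sin(yaw);return np.atleast_2d(P)@np.array([[c,-s,0],[s,c,0],[0,0,1]]).T+np.array([o[0],o[1],0])
def avg(n,k=8): return np.mean([eyes.capture(n).astype(float) for _ in range(k)],0)
E
python3 - <<'E'
from h import *
for n in("top","scene"):print(n,ray(n,(320,200))[0])
T=(225,140);S=(275,190)
f=lambda c,z:onz("top",px(c,T),z)
for k,c,z in [("fj a",(133,58),.071),("fj b",(88,203),.071),("mj a",(284,103),.072),("mj b",(238,247),.072),("hous tl",(443,172),.064),("hous bl",(412,283),.064),("hous tr",(592,217),.064),("hous br",(575,333),.064),("wheel",(507,248),.08),("base br",(588,374),.01),("base tr",(630,222),.01)]:
    print(k,f(c,z).round(4))
E
```

```text
top [ 0.39812023 -0.0116241   1.11352942]
scene [ 1.29466483 -0.09998043  0.78439573]
fj a [0.6678 0.1718 0.071 ]
fj b [0.5889 0.1945 0.071 ]
mj a [0.642  0.0902 0.072 ]
mj b [0.5643 0.1141 0.072 ]
hous tl [0.6053 0.0056 0.064 ]
hous bl [0.5455 0.0224 0.064 ]
hous tr [ 0.5803 -0.0737  0.064 ]
hous br [ 0.5181 -0.0638  0.064 ]
wheel [ 0.5614 -0.028   0.08  ]
base br [ 0.5013 -0.0733  0.01  ]
base tr [ 0.5866 -0.0982  0.01  ]
```

Run:
```python
from h import *
from scipy.optimize import least_squares
T=(225,140);S=(275,190)
A=[("top",(443,172),(-55,-34,64)),("top",(412,283),(-55,34,64)),("top",(575,333),(-145,34,64)),
("top",(133,58),(125,-42,71)),("top",(88,203),(125,42,71)),
("scene",(98,72),(-145,34,64)),("scene",(250,85),(-55,34,64)),("scene",(78,143),(-145,-34,64)),("scene",(240,157),(-55,-34,64))]
def res(q):
    r=[]
    for n,c,P in A:
        r.append(proj(n,clamp2w(q[:2],q[2],np.array(P)/1000))[0]-px(c,T if n=="top" else S))
    return np.array(r)
s=least_squares(lambda q:res(q).ravel(),[.59,.07,1.28],loss="soft_l1")
q=s.x;print(q,np.degrees(q[2]));print(res(q).round(2))
for c in[(284,103),(238,247)]:
    w=onz("top",px(c,T),.072);print("mj",(clamp2w((0,0),-q[2],w-[q[0],q[1],0])*1000).round(1))
np.save("q.npy",q)
a=avg("top")[...,::-1];b=avg("scene")[...,::-1]
np.savez("avg0.npz",top=a,scene=b)
ca=a[140:185,240:305];cb=b[200:255,340:400]
r=lambda i:cv2.resize(np.clip(i*1.3,0,255).astype(np.uint8),None,fx=9,fy=9,interpolation=cv2.INTER_CUBIC)
h=max(ca.shape[0],cb.shape[0])*9
ia,ib=cv2.resize(np.clip(ca*1.4,0,255).astype(np.uint8),None,fx=12,fy=12,interpolation=cv2.INTER_NEAREST),cv2.resize(np.clip(cb*1.4,0,255).astype(np.uint8),None,fx=10,fy=10,interpolation=cv2.INTER_NEAREST)
cv2.imwrite("pics/d0.png",ia);cv2.imwrite("pics/d1.png",ib)
print(monitor.get_state()["clock"])
```

```text
[0.59137528 0.06631057 1.27150488] 72.85186338074315
[[ 0.68 -0.86]
 [-0.53  1.06]
 [-0.57  0.75]
 [-0.59 -0.18]
 [-1.36  0.31]
 [-0.68 -0.68]
 [ 0.67 -0.01]
 [-1.86  2.25]
 [-0.96  3.07]]
mj [[ 37.7 -41.3  72. ]]
mj [[37.7 39.9 72. ]]
0.9
```

View pics/d0.png

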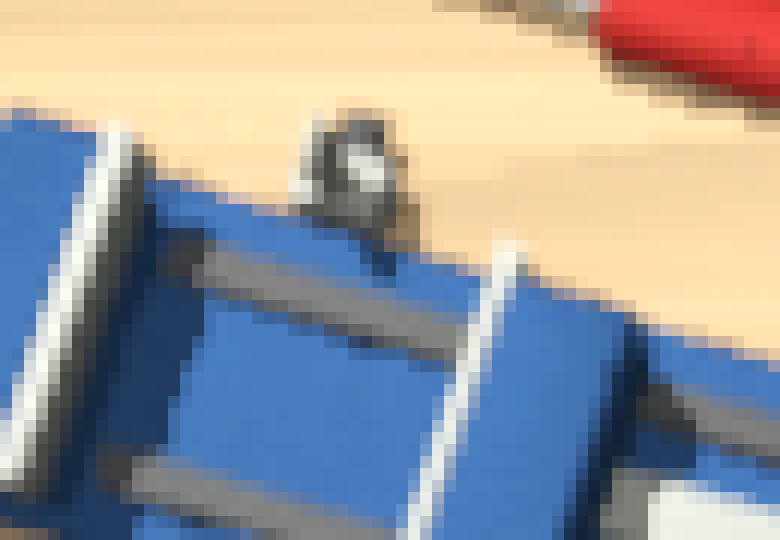

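View pics/d1.png

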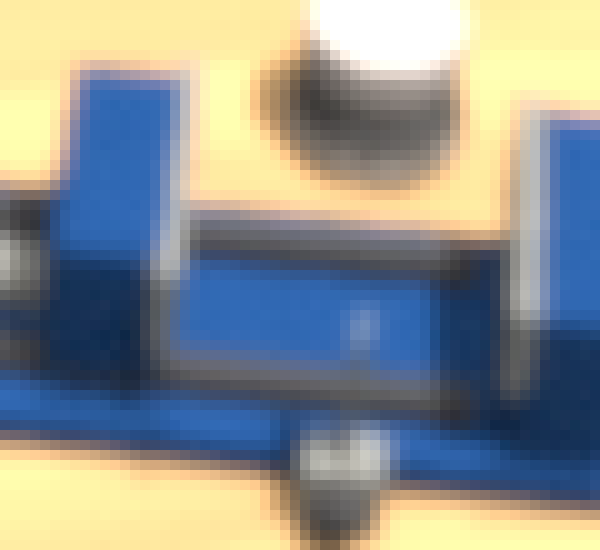

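Top zoom: the fin's bright top runs (317,125)→(300,205), and the jaw plate's white line runs (510,245)→(410,540). Scene zoom: the fin tip is at about (362,305) and the jaw plate's top front corner at about (188,75). Next I'll get subpixel values.

Run:
```python
from h import *
q=np.load("q.npy");z=np.load("avg0.npz")
a=z["top"];np.set_printoptions(linewidth=200)
print("top R cols262-272 rows148-160");print(a[148:160,262:273,2].round().astype(int));print("B");print(a[148:160,262:273,0].round().astype(int))
print("jaw R cols 270-288 rows 160-188/4");
for r in range(160,188,4):print(r,a[r,270:286,2].round().astype(int))
b=z["scene"];print("scene R rows 226-240 cols 370-382");print(b[226:240,370:382,2].round().astype(int))
W=lambda n,p,zz:(clamp2w((0,0),-q[2],onz(n,p,zz)-[q[0],q[1],0])*1000).round(1)[0]
print(W("top",(265.9,150.),.071),W("top",(264.5,156),.071),"scene",W("scene",(375.7,230),.071),W("scene",(375.7,234),.071))
# triangulate jaw corner & fin
def tri(p,s):
    c1,d1=ray("top",p);c2,d2=ray("scene",s);t=np.linalg.lstsq(np.c_[d1,-d2],c2-c1,rcond=None)[0]
    P1,P2=c1+t[0]*d1,c2+t[1]*d2;return W2((P1+P2)/2),np.linalg.norm(P1-P2)*1000
W2=lambda P:(clamp2w((0,0),-q[2],P-[q[0],q[1],0])*1000).round(1)[0]
print(tri((264.5,156),(375.7,230)))
```

```text
top R cols262-272 rows148-160
[[190 190 191 190 190 191 183 181 182 189 191]
 [190 190 190 188 177 186 161 141 141 157 174]
 [191 191 191 186 149 153 120  89  77  80 147]
 [190 190 189 174 116  73  77  84  74  54 148]
 [186 186 184 161  98  51  96 131 117  77 125]
 [185 185 177 140  80  51  96 159 157 143 105]
 [188 188 174 125  68  51  66 129 162 166 112]
 [188 183 175 161 101  52  58  81 130 135  85]
 [169 171 153 145  98  65  75  86  89  80  60]
 [112 134 105  64  61  66  74  79  85  64  55]
 [ 51  59  64  53  44  43  49  60  69  57  62]
 [ 53  53  54  52  46  43  47  44  44  53  86]]
B
[[131 130 131 134 136 132 126 126 127 130 132]
 [129 130 130 137 142 134 110 102 103 108 118]
 [130 130 131 146 132 112  88  84  76  69 100]
 [130 130 134 149 107  63  73  83  72  53  99]
 [126 126 135 143  94  49  93 127 113  74  82]
 [126 126 136 124  77  49  93 153 152 137  89]
 [128 128 149 117  64  49  63 123 156 160 103]
 [127 126 158 156  97  50  56  77 125 130  81]
 [116 118 132 139  94  62  72  83  85  77  57]
 [116 112  87  60  59  63  71  77  82  61  50]
 [133 125 118 107  73  52  53  58
[... 614 characters left out ...]
0-382
[[43 44 46 46 47 48 52 53 55 58 57 58]
 [37 37 38 38 38 39 40 41 42 44 45 45]
 [37 35 37 35 34 34 35 35 35 36 37 38]
 [35 36 36 36 35 37 39 38 35 35 34 36]
 [34 37 35 36 38 48 54 49 39 38 33 34]
 [37 34 33 37 47 62 72 62 44 38 36 33]
 [36 36 36 39 51 72 80 66 45 37 33 34]
 [35 36 37 39 54 75 78 64 43 37 34 36]
 [36 38 36 41 53 68 69 55 42 37 36 33]
 [48 46 45 46 55 62 60 48 42 38 38 37]
 [64 63 61 60 59 62 60 54 49 46 47 46]
 [73 72 71 70 69 69 68 66 64 63 61 60]
 [69 70 71 72 72 71 73 73 71 72 71 69]
 [56 59 61 64 65 66 66 68 68 70 71 72]]
[ 86.3 -56.4  71. ] [ 84.9 -39.6  71. ] scene [ 86.6 -40.8  71. ] [ 87.2 -54.7  71. ]
(array([ 85.9, -39.8,  69.7]), np.float64(1.543581810107074))
```

```bash
cat >> h.py <<'E'
q=np.load("q.npy")
def W(n,p,z): return (clamp2w((0,0),-q[2],onz(n,p,z)-[q[0],q[1],0])*1000)[0]
def fin(a):
    M=np.array([[190,165,51],[130,158,49],[300,300,300]],float);o=[]
    for r in range(150,156):
        w=np.linalg.solve(M,np.c_[a[r,262:268,2],a[r,262:268,0],np.full(6,300.)].T)
        s=np.clip(w[1],0,1);o.append((s.sum(),*W("top",((s*np.arange(262,268)).sum()/s.sum(),r),.071)[:2]))
    return np.array(o)
def jaw(a,y0=-36,y1=36,x0=20,x1=110,S=170):
    # steel-plate line: rows of the image; brightest run in red against blue
    o=[]
    for y in range(y0,y1,3):
        # sample along clamp x at height 72 mm
        xs=np.arange(x0,x1,.25);P=clamp2w(q[:2],q[2],np.c_[xs,np.full(len(xs),y),np.full(len(xs),72.)]/1000)
        uv=proj("top",P).astype(np.float32)
        L=cv2.remap(a.astype(np.float32),uv[:,0].copy(),uv[:,1].copy(),cv2.INTER_LINEAR)[:,0]
        v=L[:,2];k=np.argmax(v);m=(np.abs(xs-xs[k])<6.5)
        base=np.minimum(np.percentile(v[m],12),60);g=np.clip(v-base-6,0,None)*m
        c=(g*xs).sum()/g.sum();wd=g.sum()*.25/(S-base);
        o.append((y,v.max(),c,wd,c+wd/2))
    return np.array(o)
E
python3 - <<'E'
from h import *
np.set_printoptions(suppress=True,precision=2,linewidth=150)
a=np.load("avg0.npz")["top"];f=fin(a);j=jaw(a);print(f);print(j)
print("w top",clamp2w(q[:2],q[2],[-.1,0,.085]))
s=monitor.get_state();print(cv2.Rodrigues(s["orientation"])[0])
E
```

```text
[[  1.14  86.83 -56.23]
 [  1.28  87.09 -53.28]
 [  1.31  86.51 -50.57]
 [  1.1   86.21 -47.79]
 [  1.39  86.21 -44.92]
 [  2.32  84.87 -42.45]]
[[-36.   171.75  37.81   9.31  42.47]
 [-33.   168.22  36.52   5.61  39.33]
 [-30.   157.16  36.44   4.9   38.89]
 [-27.   165.26  36.48   4.4   38.68]
 [-24.   166.01  36.82   5.12  39.38]
 [-21.   161.5   37.73   6.15  40.8 ]
 [-18.   167.11  37.64   5.62  40.45]
 [-15.   165.07  37.11   5.45  39.83]
 [-12.   160.06  36.67   4.88  39.11]
 [ -9.   166.58  36.67   4.38  38.85]
 [ -6.   162.29  36.7    4.99  39.19]
 [ -3.   159.99  36.8    4.44  39.02]
 [  0.   167.29  36.85   4.57  39.13]
 [  3.   161.24  36.85   4.93  39.31]
 [  6.   162.27  36.9    4.33  39.07]
 [  9.   166.29  36.96   4.75  39.34]
 [ 12.   157.6   37.01   4.82  39.42]
 [ 15.   163.48  37.     4.31  39.15]
 [ 18.   164.23  37.05   4.85  39.48]
 [ 21.   156.07  37.16   4.76  39.54]
 [ 24.   165.16  37.05   4.3   39.2 ]
 [ 27.   165.3   37.49   5.35  40.17]
 [ 30.   160.39  38.18   6.02  41.19]
 [ 33.   165.32  37.54   6.25  40.67]]
w top [[ 0.56 -0.03  0.09]]
[[-0.93  0.37  0.  ]
 [ 0.37  0.93  0.  ]
 [-0.    0.   -1.  ]]
```

The jaw face is at clamp x ≈39 and the mark at ≈86.7, so there are about 48 mm to go, or roughly 96 mm of rim. I'll move over with the gripper shut, going around the vise.

Emit:
move_arm([
  [[0,0,0],[-2.57,-3.75,-0.6],255],
  [[0,0,0],[-2.57,-3.75,-0.6],255],
  [[0,0,0],[-2.57,-3.75,-0.6],255],
  [[0,0,0],[-2.57,-3.75,-0.6],255],
  [[0,0,0],[-2.57,-3.75,-0.6],255],
  [[0,0,0],[-2.57,-3.75,-0.6],255],
  [[0,0,0],[-2.57,-3.75,-0.6],255],
  [[0,0,0],[-2.57,-3.75,-0.6],255],
])

```text
clock: 1.7
eef_pos: [0.3202, 0.2478, 0.2631]
orientation: [0.588, 3.085, 0.001]
force: [1.5, 0.1, 0.1]
grip_width: 0.0361
```

Emit:
move_arm([
  [[0,0,0],[-4.11,-2.35,0],255],
  [[0,0,0],[-4.11,-2.35,0],255],
  [[0,0,0],[-4.11,-2.35,0],255],
  [[0,0,0],[-4.11,-2.35,0],255],
  [[0,0,0],[-4.11,-2.35,0],255],
  [[0,0,0],[-4.11,-2.35,0],255],
  [[0,0,0],[-4.11,-2.35,0],255],
  [[0,0,0],[-4.11,-2.35,0],255],
  [[0,0,-0.073],[0,0,0],255],
  [[0,0,0],[0,0,0],255],
])

```text
clock: 2.7
eef_pos: [0.5568, -0.0477, 0.2621]
orientation: [-0.48, -3.103, -0.0]
force: [-0.4, -0.1, -0.4]
grip_width: 0.0002
```

```bash
cat >> h.py <<'E'
def st():
    s=monitor.get_state();p=s["eef_pos"];R=cv2.Rodrigues(s["orientation"])[0]
    c=clamp2w((0,0),-q[2],p-[q[0],q[1],0])[0]*1000
    y=R[:,1];print("t",s["clock"],"clamp mm",c.round(1),"tool y yaw deg vs clamp",np.degrees(np.arctan2(y[1],y[0])-q[2]).round(2),"tilt",R[:,2].round(3),"F",s["force"].round(2),"w",round(s["grip_width"],4),"q",s["joints"].round(2))
E
python3 -c "
from h import *
st()"
```

```text
t 2.7 clamp mm [-119.1   -0.6  262.1] tool y yaw deg vs clamp -0.44 tilt [-0.001  0.    -1.   ] F [-0.42 -0.07 -0.4 ] w 0.0002 q [-0.18 -0.1   1.8   0.    1.45 -1.45]
```

Emit:
move_arm([
  [[0,0,0],[0,0.1,4.2],255],
  [[0,0,0],[0,0,4.2],255],
  [[0,0,0],[0,0,4.2],255],
  [[0,0,0],[0,0,4.1],255],
  [[0,0,0],[0,0,0],255],
  [[0,0,0],[0,0,0],255],
])

```text
clock: 3.3
eef_pos: [0.5565, -0.045, 0.0961]
orientation: [-0.477, -3.105, -0.0]
force: [1.3, -0.6, -0.2]
grip_width: -0.0
```

Emit:
move_arm([
  [[0,0,0],[0,0,0.7],255],
  [[0,0,0],[0,0,0.4],255],
  [[0,0,0],[0,0,0],255],
])

```text
clock: 3.6
eef_pos: [0.5574, -0.0457, 0.0858]
orientation: [0.477, 3.103, -0.0]
force: [1.1, -0.1, -0.4]
grip_width: 0.0004
```

Emit:
move_arm([
  [[0,0,0],[0,0,0.3],255],
  [[0,0,0],[0,0,0.15],255],
  [[0,0,0],[0,0,0],255],
])

```text
clock: 3.9
eef_pos: [0.557, -0.0457, 0.0803]
orientation: [0.477, 3.105, -0.0]
force: [-0.0, -0.1, -0.2]
grip_width: 0.0003
```

Emit:
move_arm([
  [[0,0,0],[0,0.5,0],255],
  [[0,0,0],[0,0.5,0],255],
  [[0,0,0],[0,0.5,0],255],
  [[0,0,0],[0,0.5,0],255],
])

```text
clock: 4.3
eef_pos: [0.5634, -0.026, 0.081]
orientation: [0.477, 3.104, 0.0]
force: [-1.5, -0.4, 4.0]
grip_width: 0.0005
```

Contact is at about 4 N. I'll finish this stroke and check the wheel ratio.

Emit:
move_arm([
  [[0,0,0],[0,0.5,0],255],
  [[0,0,0],[0,0.5,0],255],
  [[0,0,0],[0,0.5,0],255],
  [[0,0,0],[0,0,0],255],
])

```text
clock: 4.7
eef_pos: [0.5676, -0.0113, 0.0799]
orientation: [0.476, 3.105, 0.001]
force: [1.8, -0.3, 2.1]
grip_width: 0.0005
```

Emit:
move_arm([
  [[0,0,0],[0,0,-1.5],255],
  [[0,0,0],[0,-3.6,0],255],
  [[0,0,0],[0,0,0],255],
])

```text
clock: 5.0
eef_pos: [0.556, -0.0486, 0.096]
orientation: [0.48, 3.104, -0.001]
force: [-0.3, 0.1, -0.1]
grip_width: 0.0007
```

Run:
```python
from h import *
np.set_printoptions(suppress=True,precision=2,linewidth=150)
st();a=avg("top",3)[...,::-1];cv2.imwrite("pics/e1.png",a)
j=jaw(a);print(np.median(j,0),j[::3,2]);print(fin(a)[:5].mean(0))
```

```text
t 5.0 clamp mm [-120.3   -0.1   96. ] tool y yaw deg vs clamp -0.44 tilt [ 0. -0. -1.] F [-0.26  0.15 -0.08] w 0.0007 q [-0.18  0.03  1.96 -0.    1.15 -1.45]
[ -1.5  176.78  55.15   5.98  58.18] [54.86 54.77 55.96 54.65 54.84 54.93 54.94 55.93]
[  1.69  87.06 -50.41][ WARN:0@8.047] global loadsave.cpp:1063 imwrite_ Unsupported depth image for selected encoder is fallbacked to CV_8U.
```

That stroke moved the jaw about 18 mm for 35 mm of rim, so there is no slip. About 30 mm remain, so I'll repeat the stroke.

Emit:
move_arm([
  [[0,0,0],[0,0.1,1.0],255],
  [[0,0,0],[0,0,0.5],255],
  [[0,0,0],[0,0.5,0],255],
  [[0,0,0],[0,0.5,0],255],
  [[0,0,0],[0,0.5,0],255],
  [[0,0,0],[0,0.5,0],255],
  [[0,0,0],[0,0.5,0],255],
  [[0,0,0],[0,0.5,0],255],
  [[0,0,0],[0,0.5,0],255],
  [[0,0,0],[0,0,0],255],
])

```text
clock: 6.15
eef_pos: [0.5677, -0.0113, 0.08]
orientation: [0.476, 3.105, 0.001]
force: [-0.2, -0.5, 1.2]
grip_width: 0.0002
```

Emit:
move_arm([
  [[0,0,0],[0,0,-1.5],255],
  [[0,0,0],[0,-3.6,0],255],
  [[0,0,0],[0,0,0],255],
])

```text
clock: 6.45
eef_pos: [0.5564, -0.0488, 0.0963]
orientation: [0.48, 3.103, -0.002]
force: [-0.3, 0.1, 0.0]
grip_width: 0.0002
```

Run:
```python
from h import *
np.set_printoptions(suppress=True,precision=2,linewidth=150)
st();a=avg("top",3)[...,::-1]
j=jaw(a);print(np.median(j,0),j[::3,2]);print(fin(a)[:5].mean(0))
```

```text
t 6.45 clamp mm [-120.3   -0.5   96.3] tool y yaw deg vs clamp -0.44 tilt [ 0. -0. -1.] F [-0.27  0.14  0.01] w 0.0002 q [-0.18  0.03  1.96 -0.    1.15 -1.45]
[ -1.5  176.7   73.1    5.65  75.86] [71.77 72.79 73.93 72.92 73.06 22.45 73.31 73.85]
[  1.7   87.06 -50.41]
```

Emit:
move_arm([
  [[0,0,0],[0,0.1,1.0],255],
  [[0,0,0],[0,0,0.5],255],
  [[0,0,0],[0,0.5,0],255],
  [[0,0,0],[0,0.5,0],255],
  [[0,0,0],[0,0.5,0],255],
  [[0,0,0],[0,0.4,0],255],
  [[0,0,0],[0,0,0],255],
])

```text
clock: 7.3
eef_pos: [0.5628, -0.0263, 0.081]
orientation: [-0.476, -3.105, -0.001]
force: [-2.3, 0.5, 5.1]
grip_width: 0.0003
```

Emit:
move_arm([
  [[0,0,0],[0,0,-1.5],255],
  [[0,0,0],[0,-2.0,0],255],
  [[0,0,0],[0,0,0],255],
])

```text
clock: 7.6
eef_pos: [0.5568, -0.0471, 0.0963]
orientation: [0.478, 3.104, 0.0]
force: [-0.5, 0.3, 0.5]
grip_width: 0.0005
```

Run:
```python
from h import *
np.set_printoptions(suppress=True,precision=2,linewidth=150)
st();a=avg("top",8)[...,::-1];b=avg("scene",8)[...,::-1];np.savez("avg1.npz",top=a,scene=b)
j=jaw(a);print(np.median(j,0));print(j[:,[0,2,3]]);print(fin(a)[:])
f=lambda c,k:cv2.resize(np.clip(c*1.4,0,255).astype(np.uint8),None,fx=k,fy=k,interpolation=cv2.INTER_NEAREST)
A=f(a[145:185,245:285],14);B=f(b[205:245,355:395],14)
cv2.imwrite("pics/g.png",cv2.resize(np.hstack([A,B]),None,fx=.7,fy=.7,interpolation=cv2.INTER_AREA))
```

```text
t 7.6 clamp mm [-118.5   -0.4   96.3] tool y yaw deg vs clamp -0.37 tilt [ 0. -0. -1.] F [-0.53  0.3   0.53] w 0.0005 q [-0.18  0.03  1.96  0.    1.15 -1.45]
[ -1.5  177.12  83.13   6.67  86.19]
[[-36.    83.49   9.06]
 [-33.    82.8    6.59]
 [-30.    82.87   6.37]
 [-27.    82.5    6.4 ]
 [-24.    83.17   6.89]
 [-21.    83.75   7.18]
 [-18.    83.32   6.79]
 [-15.    83.26   6.76]
 [-12.    83.05   5.95]
 [ -9.    82.75   6.05]
 [ -6.    82.86   6.08]
 [ -3.    83.12   6.08]
 [  0.    26.05  12.05]
 [  3.    26.73  11.99]
 [  6.    25.91  11.79]
 [  9.    24.58  10.18]
 [ 12.    83.21   6.02]
 [ 15.    83.15   6.2 ]
 [ 18.    82.87   5.83]
 [ 21.    83.33   5.93]
 [ 24.    83.25   6.2 ]
 [ 27.    83.92   7.26]
 [ 30.    83.9    7.68]
 [ 33.    83.28   7.84]]
[[  1.67  87.84 -55.93]
 [  1.79  87.8  -53.07]
 [  1.73  86.87 -50.47]
 [  1.49  86.48 -47.71]
 [  1.83  86.29 -44.89]
 [  3.65  83.93 -42.73]]
```

View pics/g.png

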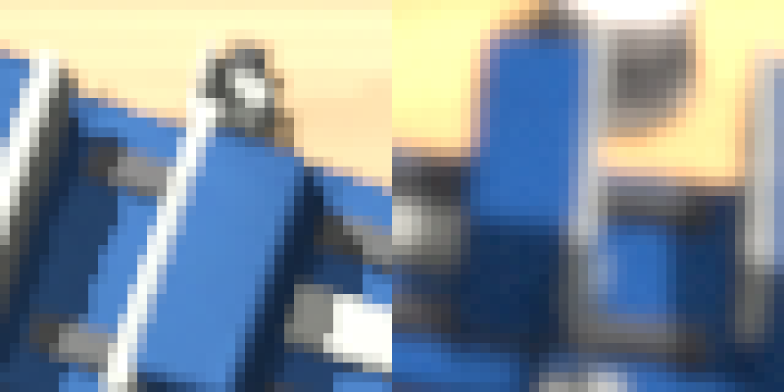

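Top (left): the plate's white line ends at the fin, face just short of it or level. Scene (right): the fin's faint line at ≈(600,270) sits by the plate's right edge. I'll refine the plate edge and thickness, then cross-check with the scene view, which looks almost along the plate.

Run:
```python
from h import *
np.set_printoptions(suppress=True,precision=1,linewidth=190)
z0=np.load("avg0.npz");z1=np.load("avg1.npz")
def prof(im,n,y,z,xs):
    P=clamp2w(q[:2],q[2],np.c_[xs,np.full(len(xs),y),np.full(len(xs),z)]/1000)
    uv=proj(n,P).astype(np.float32)
    return cv2.remap(im.astype(np.float32),uv[:,0].copy(),uv[:,1].copy(),cv2.INTER_CUBIC)[:,0]
def sheared(im,n,z,x0,x1,ys,k=.0115):  # average over y, lines x=c+k y
    xs=np.arange(x0,x1,1.);return xs,np.mean([prof(im,n,y,z,xs+k*y) for y in ys],0)
for nm,z,x0 in(("0",z0,0),("1",z1,46)):
    xs,p=sheared(z["top"],"top",72,x0,x0+50,range(-8,24,2)) if nm=="0" else sheared(z["top"],"top",72,x0,x0+50,list(range(-14,-3,1))+list(range(14,24)))
    print("top jaw",nm);print(np.c_[xs,p[:,2],p[:,0]].T.astype(int))
    xs,p=sheared(z["top"],"top",71,115,145,range(-25,25,2));print("fixed");print(np.c_[xs,p[:,2]].T.astype(int))
xs,p=sheared(z0["scene"],"scene",72,0+15,60,range(-36,36,4));print("scene jaw0");print(np.c_[xs,p].T.astype(int))
xs=np.arange(76,98,1.)
for zz in(70,66,60):
  print("scene fin z",zz);print(np.c_[xs,prof(z0["scene"],"scene",-42,zz,xs)[:,2]].T.astype(int))
```

```text
top jaw 0
[[  0   1   2   3   4   5   6   7   8   9  10  11  12  13  14  15  16  17  18  19  20  21  22  23  24  25  26  27  28  29  30  31  32  33  34  35  36  37  38  39  40  41  42  43  44  45
   46  47  48  49]
 [ 17  13  13  15  19  25  33  39  45  48  49  49  49  49  49  50  50  50  50  50  50  50  50  50  51  51  51  51  51  50  49  52  62  80 106 134 158 169 160 133  98  69  53  49  50  51
   51  51  51  51]
 [ 41  39  41  47  58  74  92 109 122 129 132 132 132 132 132 133 133 133 133 134 134 135 135 135 136 136 136 136 137 137 137 137 136 137 141 149 159 165 164 156 147 140 136 136 136 136
  137 136 136 136]]
fixed
[[115 116 117 118 119 120 121 122 123 124 125 126 127 128 129 130 131 132 133 134 135 136 137 138 139 140 141 142 143 144]
 [ 16  18  23  30  37  43  46  50  63  86 114 141 162 174 177 171 153 124  88  60  47  47  50  51  51  51  51  51  51  51]]
top jaw 1
[[ 46  47  48  49  50  51  52  53  54  55  56  57  58  59  60  61  62  63  64  65  66  67  68  69  70  71  72  73  74  75  76  77  78  79  80  81  82  83  84  85  86  87  88  89  90  91
   92  93  94  95]
 [ 14 
[... 1163 characters left out ...]
7 137 137 136 136 135 133 131 129 127 124 122 120 118]
 [ 35  36  36  36  36  36  36  36  36  36  36  36  36  37  40  46  57  69  85 102 116 130 140 148 154 159 161 163 162 162 162 161 161 161 160 160 159 157 155 153 149 147 144 141 139]]
scene fin z 70
[[76 77 78 79 80 81 82 83 84 85 86 87 88 89 90 91 92 93 94 95 96 97]
 [36 34 34 35 36 37 40 44 50 55 61 65 65 64 59 53 47 41 39 38 36 36]]
scene fin z 66
[[76 77 78 79 80 81 82 83 84 85 86 87 88 89 90 91 92 93 94 95 96 97]
 [33 33 34 34 36 40 44 51 58 66 74 78 79 76 70 60 53 45 39 37 35 33]]
scene fin z 60
[[76 77 78 79 80 81 82 83 84 85 86 87 88 89 90 91 92 93 94 95 96 97]
 [35 36 36 36 36 40 45 51 61 68 75 77 76 73 68 60 52 45 40 38 37 35]]
```

```bash
cat >> h.py <<'E'
from scipy.special import erf
from scipy.optimize import least_squares
K=.0115
def sh(im,n,z,x0,x1,ys):
    xs=np.arange(x0,x1,.5);o=[]
    for y in ys:
        P=clamp2w(q[:2],q[2],np.c_[xs+K*y,np.full(len(xs),y),np.full(len(xs),z)]/1000);uv=proj(n,P).astype(np.float32)
        o.append(cv2.remap(im.astype(np.float32),uv[:,0].copy(),uv[:,1].copy(),cv2.INTER_LINEAR)[:,0])
    return xs,np.mean(o,0)
def box(xs,I,x0,t=None):  # three-level step, blurred; both R and B; returns centre,t,sigma,levels
    e=lambda x,s:.5+.5*erf(x/s/1.414)
    def f(p):
        T=t or p[1];r=[]
        for i,c in enumerate((2,0)):
            a,b,d=p[3+3*i:6+3*i];r.append(a+(b-a)*e(xs-p[0]+T/2,p[2])+(d-b)*e(xs-p[0]-T/2,p[2])-I[:,c])
        return np.concatenate(r)
    s=least_squares(f,[x0,t or 5,1.5,I[0,2],170,I[-1,2],I[0,0],160,I[-1,0]]);return s.x.round(2),np.sqrt(np.mean(s.fun**2)).round(2)
E
cat > m.py <<'E'
from h import *
import sys
def report(T,S,xj,ys,fx=(82,96)):
    xs,I=sh(T,"top",72,xj-8,xj+7,ys);print("jaw top",box(xs,I,xj))
    for t in(5.,6.):print("   t",t,box(xs,I,xj,t))
    for ys2 in((-54,-52,-50),(-50,-48,-46)):
        xs,I=sh(T,"top",71,fx[0],fx[1],ys2);print("fin top",ys2,box(xs,I,87,2.5))
if __name__=="__main__":
    np.set_printoptions(suppress=True,linewidth=160)
    z=np.load("avg0.npz");report(z["top"],z["scene"],36.9,range(-8,24,2))
    z=np.load("avg1.npz");report(z["top"],z["scene"],83,list(range(-14,-3))+list(range(14,24)))
E
python3 m.py
```

```text
jaw top (array([  37.01,    0.08,    2.5 ,   52.  , 8306.16,   45.56,  134.62, 2011.21,  135.66]), np.float64(1.73))
   t 5.0 (array([   36.97, -7860.57,     1.9 ,    53.11,   184.16,    47.63,   135.  ,   165.87,   135.98]), np.float64(1.78))
   t 6.0 (array([   36.95, -7230.28,     1.57,    53.27,   161.17,    48.34,   135.23,   160.54,   136.02]), np.float64(2.32))
fin top (-54, -52, -50) (array([   87.2 , 24804.93,     2.21,    55.92,   186.49,   189.31,    50.73,   189.42,   129.04]), np.float64(0.97))
fin top (-50, -48, -46) (array([   86.88, -5877.97,     2.28,    51.97,   179.97,   186.18,    48.6 ,   183.33,   126.3 ]), np.float64(0.51))
jaw top (array([ 83.19,   6.16,   1.87,  59.35, 186.45,  47.62, 145.68, 175.83, 138.66]), np.float64(1.92))
   t 5.0 (array([   83.25, -6958.77,     2.35,    57.14,   224.92,    42.36,   144.94,   185.53,   137.59]), np.float64(2.04))
   t 6.0 (array([   83.2 , -2313.29,     1.95,    59.  ,   190.85,    46.74,   145.55,   176.95,   138.47]), np.float64(1.93))
fin top (-54, -52, -50) (array([   87.17, 61907.83,     2.22,    61.61,   199.68,   200.97,    55.87,   203.14,   139.56]), np.float64(1.03))
fin top (-50, -48, -46) (array([   86.89, -8256.51,     2.23,    59.99,   191.24,   197.75,    56.31,   193.45,   136.81]), np.float64(0.65))
```

The mark is about 1.0-1.4 mm ahead by the top view and about 2 mm by the scene view. I'll make a short stroke of 2.7 mm of rim near the wheel's top.

Emit:
move_arm([
  [[0,0,0],[0,1.6,0],255],
  [[0,0,0],[0,0,0.8],255],
  [[0,0,0],[0,0,0],255],
  [[0,0,0],[0,0,0.7],255],
  [[0,0,0],[0,0,0],255],
  [[0,0,0],[0,0.14,0],255],
  [[0,0,0],[0,0.13,0],255],
  [[0,0,0],[0,0,0],255],
  [[0,0,0],[0,0,0],255],
])

```text
clock: 9.3
eef_pos: [0.5622, -0.0291, 0.0809]
orientation: [-0.477, -3.105, 0.001]
force: [-3.3, -0.5, 5.7]
grip_width: 0.0004
```

Emit:
move_arm([
  [[0,0,0],[0,0,-1.5],255],
  [[0,0,0],[0,0,-4.5],255],
  [[0,0,0],[0,-4.5,0],255],
  [[0,0,0],[0,-4.5,0],255],
  [[0,0,0],[0,0,0],255],
])

```text
clock: 9.8
eef_pos: [0.5343, -0.1183, 0.1413]
orientation: [0.484, 3.103, -0.003]
force: [-0.1, 0.5, 0.0]
grip_width: 0.0005
```

Run:
```python
from m import *
np.set_printoptions(suppress=True,linewidth=160)
st();a=avg("top",10)[...,::-1];b=avg("scene",10)[...,::-1];np.savez("avg2.npz",top=a,scene=b)
report(a,b,84.5,list(range(-14,-3))+list(range(14,24)))
f=lambda c,k:cv2.resize(np.clip(c*1.4,0,255).astype(np.uint8),None,fx=k,fy=k,interpolation=cv2.INTER_CUBIC)
cv2.imwrite("pics/k.png",np.hstack([f(a[145:185,250:280],13),f(b[205:245,360:390],13)]))
```

```text
t 9.8 clamp mm [-193.2    0.1  141.3] tool y yaw deg vs clamp -0.59 tilt [ 0.001 -0.002 -1.   ] F [-0.09  0.5   0.  ] w 0.0005 q [-0.32 -0.05  1.95 -0.    1.23 -1.58]
jaw top (array([ 83.75,   6.31,   1.73,  60.1 , 182.65,  53.77, 146.46, 176.8 , 140.03]), np.float64(1.69))
   t 5.0 (array([   83.78, 19601.46,     2.31,    56.44,   224.37,    49.34,   145.17,   188.  ,   139.06]), np.float64(2.04))
   t 6.0 (array([  83.76, 4325.8 ,    1.89,   59.34,  190.63,   52.73,  146.15,  178.96,  139.8 ]), np.float64(1.77))
fin top (-54, -52, -50) (array([   87.16, 46078.3 ,     2.22,    62.  ,   200.1 ,   201.72,    56.08,   204.19,   140.22]), np.float64(1.04))
fin top (-50, -48, -46) (array([  86.86, 2518.47,    2.26,   59.48,  192.46,  198.52,   55.75,  196.14,  137.44]), np.float64(0.61))
```

View pics/k.png

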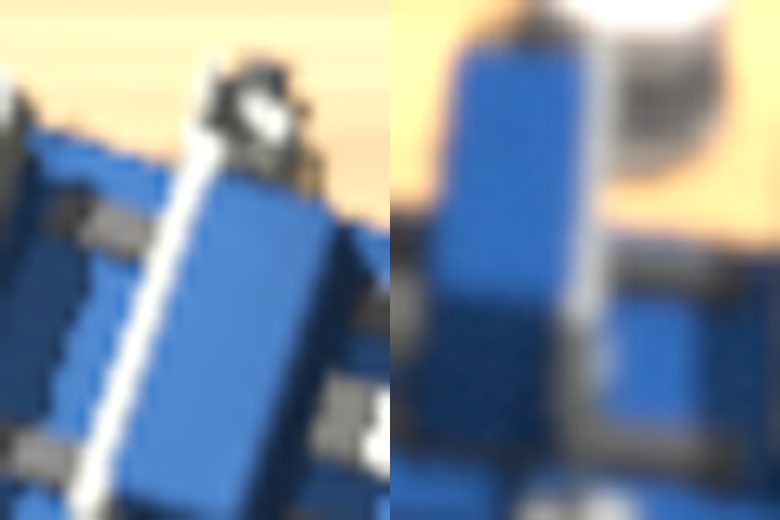

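Jaw moved only 0.56 mm, as the short stroke lost some motion. The face is still about 0.5-0.8 mm short, so I'll make one more small stroke.

Emit:
move_arm([
  [[0,0,0],[0,4.5,0],255],
  [[0,0,0],[0,4.5,0],255],
  [[0,0,0],[0,0,4.5],255],
  [[0,0,0],[0,0,0.8],255],
  [[0,0,0],[0,0,0],255],
  [[0,0,0],[0,0,0.7],255],
  [[0,0,0],[0,0,0],255],
  [[0,0,0],[0,0.15,0],255],
  [[0,0,0],[0,0.15,0],255],
  [[0,0,0],[0,0,0],255],
])

```text
clock: 11.8
eef_pos: [0.564, -0.0263, 0.0814]
orientation: [0.477, 3.103, -0.001]
force: [-0.5, -1.3, 4.9]
grip_width: 0.0005
```

Emit:
move_arm([
  [[0,0,0],[0,0,0],255],
  [[0,0,0],[0,0,-1.5],255],
  [[0,0,0],[0,0,-4.5],255],
  [[0,0,0],[0,-4.5,0],255],
  [[0,0,0],[0,-4.5,0],255],
  [[0,0,0],[0,0,0],255],
])

```text
clock: 12.4
eef_pos: [0.5346, -0.1148, 0.1406]
orientation: [-0.484, -3.104, 0.001]
force: [0.3, 0.4, -0.5]
grip_width: 0.0003
```

Run:
```python
from m import *
np.set_printoptions(suppress=True,linewidth=160)
st();a=avg("top",10)[...,::-1];b=avg("scene",10)[...,::-1];np.savez("avg3.npz",top=a,scene=b)
report(a,b,84.5,list(range(-14,-3))+list(range(14,24)))
# near the gauge: local slope-free comparison along rows
np.set_printoptions(suppress=True,precision=0,linewidth=160)
print(a[148:166,258:272,2].round().astype(int))
# scene: plate front edge (top edge line, z=72) in B and R, and fin
for y in(-38,-25,-10,10,25):
    xs,I=sh(b,"scene",72,76,97,[y]);print(y,I[::2,0].astype(int),I[::2,2].astype(int))
for zz in(68,62,56):
    xs,I=sh(b,"scene",zz,76,97,[-43]);print("fin",zz,I[::2,2].astype(int))
```

```text
t 12.4 clamp mm [-189.8    0.8  140.6] tool y yaw deg vs clamp -0.57 tilt [-0.001 -0.001 -1.   ] F [ 0.29  0.42 -0.53] w 0.0003 q [-0.31 -0.05  1.95 -0.    1.23 -1.57]
jaw top (array([ 85.11,   5.56,   1.85,  60.06, 188.92,  47.94, 146.64, 176.91, 138.69]), np.float64(2.31))
   t 5.0 (array([  85.15, 1668.51,    2.07,   59.34,  206.95,   45.51,  146.34,  181.45,  138.29]), np.float64(2.33))
   t 6.0 (array([  85.08, -326.74,    1.65,   60.38,  177.65,   49.52,  146.86,  174.04,  138.9 ]), np.float64(2.4))
fin top (-54, -52, -50) (array([    87.17, -40997.18,      2.23,     61.98,    200.71,    201.72,     56.33,    204.34,    140.19]), np.float64(1.03))
fin top (-50, -48, -46) (array([    86.85, -16166.18,      2.29,     58.46,    193.76,    198.53,     54.73,    197.57,    137.29]), np.float64(0.58))
[[203 203 203 203 203 203 203 202 202 203 196 194 194 201]
 [202 203 203 203 203 203 203 201 190 199 173 153 152 169]
 [204 204 204 204 204 204 204 199 161 165 130  98  86  88]
 [202 202 202 202 202 202 201 186 126  81  85  92  81  61]
 [198 199 199 198 198 198 196 174 107  57 105 143 1
[... 1169 characters left out ...]
142 142 139 136 132 129 126 124 122 121 120 120] [ 37  41  45  57  72  87 106 123 137 148 160 167 173 177 180 182 180 180 179 178 177]
10 [134 134 135 136 137 138 139 139 138 138 133 127 121 115 108 104 101  99  98  97  96] [ 39  41  50  60  71  86 101 113 122 131 131 131 129 125 121 119 117 115 115 115 115]
25 [133 134 134 135 136 136 136 136 135 129 122 115 105  96  87  81  75  73  72  71  72] [ 37  42  48  54  68  82  95 106 117 119 118 116 108  99  92  86  80  77  76  75  76]
fin 68 [21 24 27 36 45 55 66 76 83 89 94 93 92 86 78 69 60 50 45 40 37]
fin 62 [17 22 27 34 44 54 63 73 80 87 92 92 90 87 78 70 61 53 45 42 39]
fin 56 [17 21 27 33 42 50 59 66 73 77 79 80 76 72 66 59 52 48 44 42 41]
```

This stroke moved 1.36 mm and both views now hint at a slight overshoot of 0.6-1.5 mm. I'll measure the plate's line slope properly before correcting.

```bash
cat > n.py <<'E'
import h; from h import *
h.K=0.0
def plate(a,x0,z,lo,hi):
    o=[]
    for y in np.arange(-39,40,1.5):
        xs,I=sh(a,"top",z,x0-lo,x0+hi,[y]);p,r=box(xs,I,x0,5.0)
        if r<4 and abs(p[0]-x0)<4:o.append((y,p[0],p[2]))
    o=np.array(o);f=np.polyfit(o[:,0],o[:,1],1)
    for _ in range(4):
        e=o[:,1]-np.polyval(f,o[:,0]);k=abs(e)<max(.25,1.2*np.median(abs(e)));f=np.polyfit(o[k,0],o[k,1],1)
    return f,k.sum(),np.std(e[k])
def fins(a):
    o=[]
    for y in np.arange(-56,-44,1.):
        xs,I=sh(a,"top",71,82,96,[y]);p,r=box(xs,I,87,2.5);o.append((y,p[0],r))
    return np.array(o)
if __name__=="__main__":
    np.set_printoptions(suppress=True,precision=3,linewidth=160)
    for i,x in((0,37),(1,83.2),(2,83.8),(3,85.1)):
        a=np.load(f"avg{i}.npz")["top"];f,k,s=plate(a,x,72,7,7);F=fins(a)
        print(i,"plate",f,k,s,"centre at -42:",np.polyval(f,-42),"fin",F[:,1].round(2),np.polyfit(F[:,0],F[:,1],1))
    print("fixed",plate(np.load("avg3.npz")["top"],128.7,71,7,7))
E
python3 n.py
```

```text
0 plate [ 0.012 36.944] 43 0.06465868805035203 centre at -42: 36.44465404829111 fin [86.73 86.74 86.84 86.67 86.43 86.38 86.4  86.34 86.33 86.09 86.17 86.38] [-0.057 83.601]
1 plate [ 0.008 83.058] 32 0.1259655143218466 centre at -42: 82.7051239540512 fin [86.73 86.72 86.81 86.63 86.39 86.36 86.38 86.31 86.3  86.05 86.2  87.06] [-0.029 85.04 ]
2 plate [ 0.008 83.801] 39 0.13282989194033765 centre at -42: 83.4578054369336 fin [86.71 86.71 86.8  86.62 86.38 86.34 86.36 86.29 86.29 86.05 86.17 86.82] [-0.038 84.555]
3 plate [ 0.006 85.131] 39 0.08548835308244086 centre at -42: 84.86574549153475 fin [86.7  86.71 86.81 86.63 86.39 86.36 86.37 86.31 86.3  86.04 86.13 86.43] [-0.054 83.702]
fixed (array([  0.004, 128.348]), np.int64(8), np.float64(0.09481444712202089))
```

Both views agree on about 1.1 mm overshoot. I'll roll the wheel back slightly.

Emit:
move_arm([
  [[0,0,0],[0,4.5,0],255],
  [[0,0,0],[0,4.5,0],255],
  [[0,0,0],[0,0,4.5],255],
  [[0,0,0],[0,0,0.8],255],
  [[0,0,0],[0,0,0],255],
  [[0,0,0],[0,0,0.7],255],
  [[0,0,0],[0,0,0],255],
  [[0,0,0],[0,0,0],255],
])

```text
clock: 14.2
eef_pos: [0.5639, -0.0266, 0.082]
orientation: [0.478, 3.103, 0.0]
force: [-0.6, -0.7, 3.0]
grip_width: 0.0004
```

Emit:
move_arm([
  [[0,0,0],[0,-0.1,0],255],
  [[0,0,0],[0,-0.1,0],255],
  [[0,0,0],[0,-0.06,0],255],
  [[0,0,0],[0,0,0],255],
  [[0,0,0],[0,0,0],255],
])

```text
clock: 14.7
eef_pos: [0.5632, -0.0285, 0.081]
orientation: [0.477, 3.103, 0.0]
force: [1.6, 0.2, 6.0]
grip_width: 0.0003
```

Emit:
move_arm([
  [[0,0,0],[0,0,-1.5],255],
  [[0,0,0],[0,0,-4.5],255],
  [[0,0,0],[0,-4.5,0],255],
  [[0,0,0],[0,-4.5,0],255],
  [[0,0,0],[0,0,0],255],
])

```text
clock: 15.2
eef_pos: [0.5336, -0.1177, 0.1404]
orientation: [-0.484, -3.103, 0.003]
force: [0.8, 0.3, -0.1]
grip_width: 0.0001
```

```bash
cat > p.py <<'E'
from n import *
import sys
i=sys.argv[1]
np.set_printoptions(suppress=True,precision=2,linewidth=160)
st();a=avg("top",10)[...,::-1];b=avg("scene",10)[...,::-1];np.savez(f"avg{i}.npz",top=a,scene=b)
f,k,s=plate(a,84.5,72,7,7);print("plate",f,k,s,"at-42",np.polyval(f,-42),"fin",fins(a)[:,1])
for y in(-25,10,25):
    xs,I=sh(b,"scene",72,76,97,[y]);v=I[:,0];h_=(v[:8].mean()+v[-4:].mean())/2;print("scene face",y,xs[np.where(v>h_)[0][-1]])
E
python3 p.py 4
```

```text
t 15.2 clamp mm [-192.9    1.   140.4] tool y yaw deg vs clamp -0.57 tilt [-0. -0. -1.] F [ 0.83  0.26 -0.12] w 0.0001 q [-0.31 -0.05  1.95 -0.    1.24 -1.58]
plate [ 0.01 84.33] 39 0.08559929130286655 at-42 83.95900523655735 fin [86.71 86.71 86.8  86.61 86.37 86.35 86.37 86.3  86.3  86.05 86.17 86.82]
scene face -25 87.5
scene face 10 88.0
scene face 25 87.5
```

The face is now level within about 0.3 mm by both views. I'll do a last look at the surroundings.

Run:
```python
import numpy as np,cv2
a=np.load("avg4.npz")["top"];cv2.imwrite("pics/z.png",cv2.resize(np.clip(a[110:250,140:500],0,255).astype(np.uint8),None,fx=2.2,fy=2.2))
```

```text
(no output)
```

View pics/z.png

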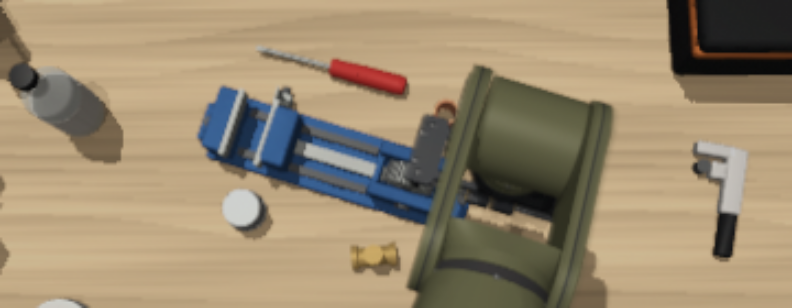

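The jaw face lines up with the fin at about (283,97) in this crop. The driver, flux, tee, cutter, soap and coupling are where they started, and the finger is well clear of the wheel. I'm handing in.

```bash
python3 -c "
from plant import finish_job
print(finish_job())"
```

```text
the job is handed in; nothing more can be done
None
```

The jaw is set at the gauge mark and the job is handed in, at about 15 s on the robot's clock. I rolled the wheel with the closed fingertips, and the vertical force read at most about 6 N. It took three long strokes towards the jaws and two short ones. The last short stroke went about 1 mm too far, so I rolled the wheel back slightly, then lifted the finger well clear.

**Jaw position:** in the top view the face is 0.2–0.5 mm past the fin's centre. In the scene view the two are level to within about 0.1 mm. The views disagree by a few tenths of a millimetre, because the plate's thickness (5 to 6 mm) and the image slope are uncertain.

**Surroundings:** in the last picture the driver, flux, tee, cutter, soap and coupling looked to be where they started, with the coupling partly hidden by the arm. The tape was mostly outside that picture, but the tool did not work near it.

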